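# Empty the wall pocket and hold it against the jig fence

### The arm

A 6-joint arm with a two-finger parallel gripper is mounted at the origin on a cart in front of the work surface, level with it; the furniture and walls round the work are solid. World frame = base frame: x ahead of the robot, y to its left, z up, the work surface at z = 0. Lengths are in m, angles in degrees, forces in N, time in s.
With the tool pointing down it reaches from about 0.275 to 0.85 m from the base axis. Payload 19 kg.
Tool frame: the origin (TCP) lies on the centre line of the jaws, within the pads' length; the fingertips stand 22 mm ahead of it and the grasp point (between the pads) lies 3 mm ahead of it; z points along the fingers, y is the line along which they close (so a half turn about z gives the same grasp; the last joint's range is limited). The gripper opens to 85 mm and grips with 20 to 120 N. Pads are 22 mm wide; open, the fingers measure 114 mm over their backs; the gripper's body (76 mm by 85 mm) begins 54 mm behind the grasp point. The pads swing forward as they close: fully open they stand 13 mm farther back than shut.
Start: joints at [61.249, 8.623, 82.357, -0, 89.026, -7.678], TCP at [0.207, 0.537, 0.253] pointing down, gripper open.
Joint ranges: [-160.23, 160.23], [-39.13, 120.54], [6.94, 153.29], [-79.49, 259.48], [9.18, 160.14], [-161.06, 161.06]. Speed limits (degrees/s): [108.29, 108.29, 127.2, 172.46, 172.46, 172.46].

### API

Orientations are given as a 3x3 rotation matrix whose columns are the frame's x, y, z axes.
In Python, from plant import bot gives the robot as it stands.
- The arm moves only by the tool jog_arm, never from a script. Its argument "rows" is a list of rows, each a list of 7 numbers: the closure in counts, from 0 (fully open) to 255 (shut), then the shift along the tool's x, y, z in mm, then the turn, a rotation vector about the tool's x, y, z in degrees. In form: [[gripper, dx, dy, dz, ax, ay, az], ...]. A call has 1 to 12 rows; each row shifts and turns the commanded pose from where the row before left it, along the tool's axes as they then stand; what a row does not reach is not made up. A row lasts 1/12 s, in which the tool goes at most 41.7 mm and 7.16 degrees, less where a joint would pass 70% of its speed; a pose out of reach is approached as far as the arm can. A call with a gripper value outside its range is refused whole. The fingers move at their own pace and stop on an object; "squeeze" is the grip in N (left out, the last holds). Time passes only in rows, so rows that do not move let the fingers close. It gives the time, the measured TCP pose, the force, the opening and the grip force at its end, in the units of the state.
- bot.observe(): the state, without advancing time (a new reading comes with each control period).
- bot.capture(name): name is "scene" or "top" or "wrist"; returns the picture (420x560x3 uint8, red, green, blue); there is no depth.
- bot.calibration(name): a dict with "fx", "fy", "cx", "cy" (pixels), "D" ([k1, k2, p1, p2, k3] as OpenCV has them; the pictures are not rectified), "position" and "orientation" of the camera in the world; the wrist camera has in their place "T_tool_cam" (4x4, takes a point from camera to tool coordinates, whose origin is the TCP and whose axes are the flange's). Camera axes: x right, y down, z forward; pixel columns grow to the right and rows downward; lengths in m; the calibration is good to about 2 mm. A picture is of the moment at which its call begins: read the wrist's pose just before it. calibration takes no time and is no camera call.
- bot.job_done(): hands the job in; it is judged then, once.
The state is a dict: "time": time; "joint_positions": joint angles; "joint_velocities": joint speeds; "effort": joint torques, N m; "ee_pos": TCP position; "eef_rot": TCP orientation; "contact_force": force on the tool from outside, world axes, zero at the start; "moment": the same for the moment, N m; "finger_gap": opening from 0.0 (shut) to 1.0 (fully open); "gripper_force": force on a finger pad.
Only numpy, scipy, OpenCV 4.12 (cv2) and the standard library are available. Lean on these libraries where they do the work, as an engineer would, in place of code of your own. Each camera call takes 0.05 s, during which the arm holds its last target. There are 200 camera calls.

### The job

I want to screw a hanger to the wooden wall pocket, so tip the tea lights out of it into the tray, then stand it upright on the jig's base board, centred and square with its back to the sprung fence. Be my third hand: press it steadily against the fence so that the red pointer stays within the green band, never near the end of its travel, and finish while you are still holding it pressed like that; leave the other things alone.

Things in the scene. Friction and masses are not known exactly. Their poses are not given: they have to be found in the camera images.
- pocket_grip (a point): Grip point of the loose wooden wall pocket (0.22 to 0.45 kg): middle of its upright back panel (12 mm thick along x, 110 mm wide along y, 140 mm high), 20 mm below the panel's top edge, 120 mm above the underside, half-way through the thickness. Axes are the pocket's: z up when it stands, -x its open front, +x its back. Pocket 136 mm deep in all; solid wood, may be gripped firmly.
- pocket_heel (a point): Middle of the lower rear edge of the pocket's back panel: 6 mm behind (+x) and 120 mm below pocket_grip; same axes; the flat rear face rises straight from it. The front lip's edge is 128.5 mm in front of and 86 mm below pocket_grip; the lip slopes up and out at 35 degrees from the floor (8 mm thick), so contents slide out once the pocket is tipped front down by 65 to 80 degrees. Sides 50 mm high.
- jig_seat (a point): Fixed point of the jig, on top of its plywood base board (8 mm thick, 150 mm wide along y, reaching 155 mm in front of and 80 mm behind this point), right below the middle of the fence's front face at rest. Axes are the jig's: x points into the fence (the pressing direction), z up. A block 68 mm high stands 52 mm behind this point.
- fence (a joint): Travel of the sprung fence plate along the jig's x, m: 0 at rest, 0.025 at its stop; spring 600 N/m. Upright aluminium plate 12 mm thick, 116 wide, 70 high over the worktop, with two horns (22 wide, at its outer ends, up to 120 mm high); the 72 mm gap between them leaves a finger room. A red pointer on it moves along a white scale; green band: 0.0083 to 0.0167 m (5 to 10 N).
- tray: Loose shallow wooden tray, 180 mm (its x) by 260 mm (its y), rim 17 mm high and 6 mm thick, floor 5 mm thick; origin at the centre of its underside.
- candle_1: Tea light, round, 38 mm across and 16 mm high, origin at the centre of its underside; starts lying on the pocket's floor.
- candle_2: Tea light like candle_1.
- candle_3: Tea light like candle_1.
- pepper_mill: Bystander: brown pepper mill, 58 mm across and 170 mm high, origin on its underside.
- salt_shaker: Bystander: salt shaker, 44 mm across and 90 mm high, origin on its underside.
There are look-alikes about, which are no part of the job. Leave any turquoise look-alike of the candle_2 alone.

How it is judged (in metres and radians):
On the way, in this order (a step that is already met when the one before it is completed fails the run):
1. the pocket is tipped over the tray (angle between pocket_grip's own z axis and vertical above 0.7 rad and horizontal distance between pocket_grip and tray below 0.25 m), for 0.1 s.
2. all three tea lights lie in the tray (x of candle_1 in the frame of tray between -0.084 and 0.084 m and y of candle_1 in the frame of tray between -0.124 and 0.124 m and z of candle_1 in the frame of tray between 0 and 0.045 m and linear speed of each of candle_1, candle_2, candle_3 below 0.05 m/s and x of candle_2 in the frame of tray between -0.084 and 0.084 m and y of candle_2 in the frame of tray between -0.124 and 0.124 m and z of candle_2 in the frame of tray between 0 and 0.045 m and x of candle_3 in the frame of tray between -0.084 and 0.084 m and y of candle_3 in the frame of tray between -0.124 and 0.124 m and z of candle_3 in the frame of tray between 0 and 0.045 m), for 0.3 s.
3. the empty pocket stands upright on the jig's base board (angle between pocket_grip's own z axis and vertical below 0.12 rad and z of pocket_heel in the frame of jig_seat between -0.004 and 0.007 m and x of pocket_heel in the frame of jig_seat above -0.1 m and horizontal distance between pocket_heel and jig_seat below 0.1 m), for 0.1 s.
At the end, for the whole second after the job is handed in: Pocket upright (0.1 rad) on the jig's base board (7 mm), centred on the fence within 15 mm, square to it within 0.1 rad, held by the gripper and pressed on the fence with 4 to 11 N (travel 7.5 to 17.5 mm) through the last second; all three tea lights lie still in the tray (all of step 2 and angle between pocket_grip's own z axis and vertical below 0.1 rad and angle between the x axis of pocket_grip and the x axis of jig_seat, either way round below 0.1 rad and z of pocket_heel in the frame of jig_seat between -0.004 and 0.007 m and y of pocket_heel in the frame of jig_seat between -0.015 and 0.015 m and x of pocket_heel in the frame of jig_seat between 0.003 and 0.022 m and value of joint fence between 0.0075 and 0.0175 m and contact force between pocket and fence between 4 and 11 N and contact force between the fingers and pocket above 1 N); the arm keeps its last pose, push and grip.
It fails at once if the fence is driven to its stop (value of joint fence above 0.0235 m).
It fails at once if the pepper mill or salt shaker is pushed away or knocked over (distance of any of pepper_mill, salt_shaker from where it was at the start of the episode above 0.03 m or angle between any of pepper_mill, salt_shaker's own z axis and vertical above 0.5 rad).
It fails at once if the tray is shoved away or tipped (distance of tray from where it was at the start of the episode above 0.05 m or angle between tray's own z axis and vertical above 0.3 rad).
It also fails if it takes over 61 s, if anything falls off the work surface, if the arm or the gripper's body presses on something with over 40 N, if the wrist force passes 120 N, or if a joint passes its speed limit or range.

## Working session

There is one attempt and no reset: what is moved stays moved. The work goes in short steps, Python scripts to look and compute and a tool call to move; the robot and the scene stay as the last step left them, time stands still between calls to the robot, and variables do not carry over. Pictures are saved under pics/ and viewed, at most 12 in all, crops included, and the job is handed in when it is done.

Besides the shell and the picture viewer there is one more tool, called after "Call:" in YAML: its name, and indented under it one key for each argument. jog_arm: Moves the arm, as the interface text tells. Its arguments: {"type":"object","properties":{"rows":{"type":"array"},"squeeze":{"type":"number"}},"required":["rows"]}

```bash
mkdir -p pics; ls; python3 - <<'E'
from plant import bot
import cv2,numpy as np
for n in ["scene","top"]:
    im=bot.capture(n); cv2.imwrite(f"pics/{n}0.png",im[:,:,::-1])
    c=bot.calibration(n); print(n,{k:np.round(v,4).tolist() for k,v in c.items()})
print(np.round(bot.calibration("wrist")["T_tool_cam"],4).tolist())
s=bot.observe(); print(s)
a=cv2.resize(cv2.imread("pics/top0.png"),(800,600),interpolation=cv2.INTER_CUBIC); cv2.imwrite("pics/top0b.png",a)
a=cv2.resize(cv2.imread("pics/scene0.png"),(800,600),interpolation=cv2.INTER_CUBIC); cv2.imwrite("pics/scene0b.png",a)
E
```

```text
pics
scene {'fx': 441.9716, 'fy': 441.9716, 'cx': 276.0521, 'cy': 202.6957, 'D': [0.0047, 0.0, 0.0, 0.0, 0.0], 'position': [-0.1451, -0.187, 0.6095], 'orientation': [[0.5176, -0.4488, 0.7285], [-0.8555, -0.2829, 0.4337], [0.0115, -0.8477, -0.5304]]}
top {'fx': 415.0565, 'fy': 415.0565, 'cx': 277.6456, 'cy': 211.1302, 'D': [0.0077, 0.0, 0.0, 0.0, 0.0], 'position': [0.4306, 0.1885, 1.0887], 'orientation': [[0.0253, -0.9905, 0.1351], [-0.9995, -0.0228, 0.0201], [-0.0168, -0.1356, -0.9906]]}
[[-0.0008, -0.9547, -0.2977, 0.0777], [1.0, -0.0006, -0.0009, -0.0003], [0.0007, -0.2977, 0.9547, -0.1195], [0.0, 0.0, 0.0, 1.0]]
{'time': 0.1, 'joint_positions': array([ 6.12505175e+01,  8.64736892e+00,  8.23875945e+01, -7.51339663e-04,
        8.90264695e+01, -7.67805491e+00]), 'joint_velocities': array([ 0.00908938, -0.01716645, -0.15074216,  0.02314631, -0.0542872 ,
       -0.00048424]), 'effort': array([ 4.65091551e-03, -7.14386916e+01, -5.71795213e+01, -2.12237987e-04,
        7.06184946e-03, -9.49217963e-06]), 'ee_pos': array([0.20666328, 0.536371  , 0.25275807]), 'eef_rot': array([[-9.33132993e-01,  3.59531033e-01, -5.04215154e-04],
       [ 3.59531363e-01,  9.33132522e-01, -9.46342383e-04],
       [ 1.30260103e-04, -1.06434446e-03, -9.99999425e-01]]), 'contact_force': array([-0.01316689, -0.48563281,  0.10461768]), 'moment': array([ 0.00895733, -0.01542856,  0.01093394]), 'gripper_force': 0.0, 'finger_gap': 1.0015346561525582}
```

View pics/top0b.png

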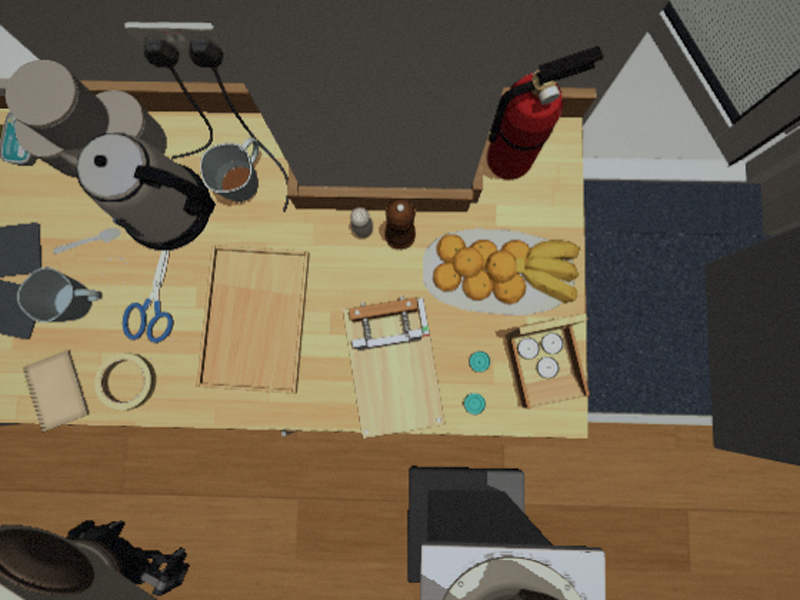

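View pics/scene0b.png

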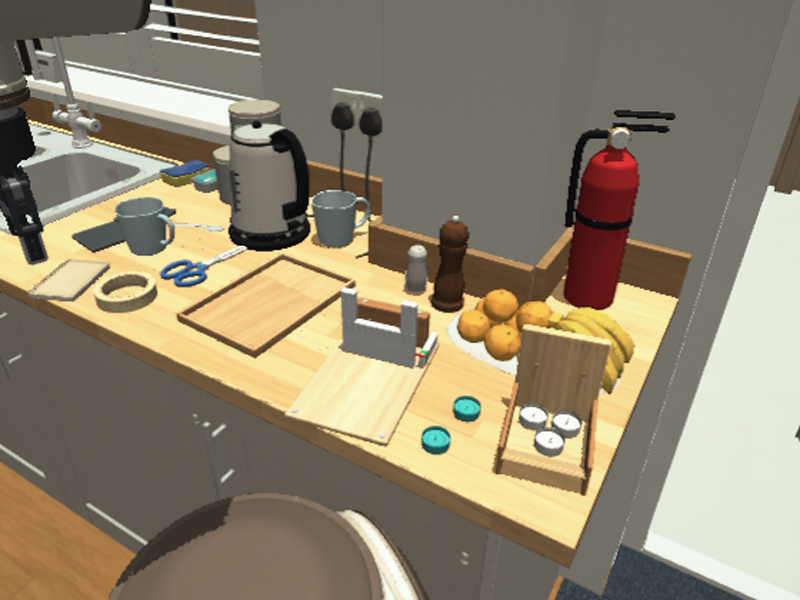

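The top view shows the tray near (255,320), the jig near (393,365) and the pocket near (548,365). The pocket holds the three white candles. The turquoise look-alikes are at (480,361) and (474,403), and the mill and shaker are behind the jig. I'll enlarge crops to get exact corners.

```bash
python3 - <<'E'
import cv2
def crop(n,x,y,w,h,z,o):
    a=cv2.imread(n)[y:y+h,x:x+w]; a=cv2.resize(a,None,fx=z,fy=z,interpolation=cv2.INTER_CUBIC)
    for i in range(0,w,20): cv2.putText(a,str(x+i),(i*z,10),0,.35,(0,0,255),1); cv2.line(a,(i*z,12),(i*z,16),(0,0,255),1)
    for j in range(20,h,20): cv2.putText(a,str(y+j),(0,j*z+4),0,.35,(0,0,255),1); cv2.line(a,(22,j*z),(26,j*z),(0,0,255),1)
    cv2.imwrite(o,a)
crop("pics/top0.png",230,200,190,115,4,"pics/c1.png")
crop("pics/scene0.png",195,190,240,180,3,"pics/c2.png")
E
```

```text
(no output)
```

View pics/c1.png

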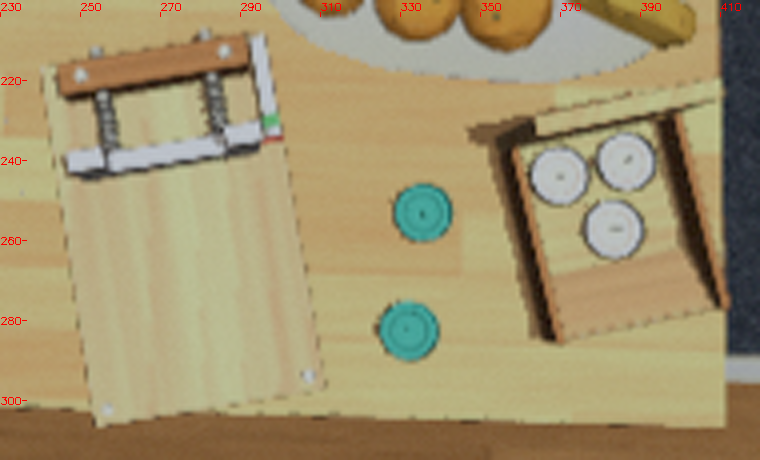

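View pics/c2.png

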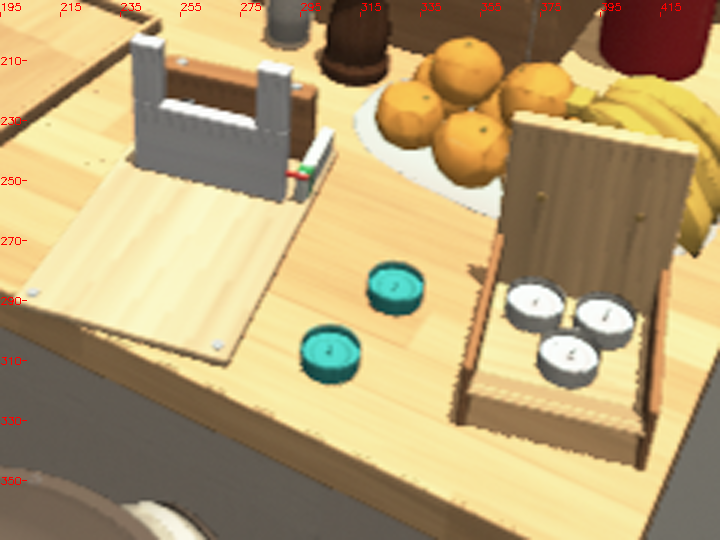

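The crops read clearly. In the top view the jig board corners are at (240.5,216.5), (254,306.5) and (311,297). The pocket's top edge runs from about (363.5,229.5) to (410.5,220). Next I'll compute the poses.

```bash
cat > h.py <<'E'
import numpy as np,cv2
from plant import bot
def ray(n,uv):
    c=bot.calibration(n);K=np.array([[c["fx"],0,c["cx"]],[0,c["fy"],c["cy"]],[0,0,1]])
    p=cv2.undistortPoints(np.array([[uv]],float),K,np.array(c["D"],float))[0,0]
    return np.array(c["position"]),np.array(c["orientation"])@[p[0],p[1],1]
def atz(n,uv,z):
    o,d=ray(n,uv); return o+d*(z-o[2])/d[2]
def tri(a,b):
    o1,d1=ray("top",a);o2,d2=ray("scene",b)
    A=np.stack([d1,-d2],1);t=np.linalg.lstsq(A,o2-o1,rcond=None)[0]
    p,q=o1+t[0]*d1,o2+t[1]*d2; return (p+q)/2,np.linalg.norm(p-q)
def proj(n,P):
    c=bot.calibration(n);R=np.array(c["orientation"]).T
    q=R@(np.array(P)-c["position"]);return c["fx"]*q[0]/q[2]+c["cx"],c["fy"]*q[1]/q[2]+c["cy"]
E
python3 - <<'E'
from h import *
np.set_printoptions(precision=4,suppress=True)
T=lambda x,y:(230+x/4-.4,200+y/4-.4); S=lambda x,y:(195+x/3-.33,190+y/3-.33)
L=lambda x,y:(x*.7-.15,y*.7-.15)
print("jig board top: BL,FL,FR",*[atz("top",T(*p),.008) for p in [(42,66),(97,427),(325,388)]])
print("scene FL,FR",*[atz("scene",S(*p),.008) for p in [(22,292),(226,363)]])
print("fence horn tops front z.12: scene outerL,outerR",*[atz("scene",S(*p),.12) for p in [(133,42),(291,70)]])
print("fence bottom front scene", *[atz("scene",S(*p),.008) for p in [(136,166),(286,200)]])
print("panel tri BL,BR,FR,FL")
for a,b in [((535,118),(517,112)),((722,80),(697,146)),((722,99),(692,155)),((533,137),(513,121))]:
    print(tri(T(*a),S(*b)),atz("top",T(*a),.14),atz("scene",S(*b),.14))
print("lip top z.034 top", *[atz("top",T(*p),.034) for p in [(560,342),(728,306)]])
print("tray z.017 top",*[atz("top",L(*p),.017) for p in [(216,246),(309,250),(297,392),(199,386)]])
print("tray scene",*[atz("scene",L(*p),.017) for p in [(283,256),(355,283),(254,352),(180,317)]])
print("candles z.03",*[atz("top",T(*p),.03) for p in [(559,176),(626,161),(614,229)]])
print("mill top z.17",atz("top",L(400,207),.17),"salt",atz("top",L(360,214),.09), "base scene mill",atz("scene",S(355,80),0),"salt",atz("scene",S(290,45),0))
E
```

```text
jig board top: BL,FL,FR [0.5626 0.3088 0.008 ] [0.3317 0.2649 0.008 ] [0.3599 0.1201 0.008 ]
scene FL,FR [0.337  0.2663 0.008 ] [0.3538 0.1198 0.008 ]
fence horn tops front z.12: scene outerL,outerR [0.4829 0.2763 0.12  ] [0.5105 0.1663 0.12  ]
fence bottom front scene [0.4867 0.2808 0.008 ] [0.511  0.1668 0.008 ]
panel tri BL,BR,FR,FL
(array([0.5229, 0.0113, 0.1364]), np.float64(0.0023811526467021385)) [0.5231 0.0109 0.14  ] [0.517  0.0108 0.14  ]
(array([ 0.5471, -0.0944,  0.1369]), np.float64(0.004262100310857894)) [ 0.5475 -0.0956  0.14  ] [ 0.5409 -0.0932  0.14  ]
(array([ 0.5361, -0.0942,  0.1371]), np.float64(0.004075024655376303)) [ 0.5365 -0.0954  0.14  ] [ 0.5304 -0.0931  0.14  ]
(array([0.5126, 0.0112, 0.1357]), np.float64(0.000165205315764918)) [0.5122 0.0121 0.14  ] [0.5067 0.0093 0.14  ]
lip top z.034 top [ 0.3937 -0.024   0.034 ] [ 0.4186 -0.1285  0.034 ]
tray z.017 top [0.6737 0.5486 0.017 ] [0.6699 0.3753 0.017 ] [0.4097 0.385  0.017 ] [0.4159 0.5621 0.017 ]
tray scene [0.659  0.5428 0.017 ] [0.6504 0.3695 0.017 ] [0.4019 0.386  0.017 ] [0.4085 0.5521 0.017 ]
candles z.03 [ 0.4973 -0.0247  0.03  ] [ 0.5078 -0.0671  0.03  ] [ 0.4647 -0.0591  0.03  ]
mill top z.17 [0.709 0.206 0.17 ] salt [0.7193 0.2767 0.09  ] base scene mill [0.6864 0.2007 0.    ] salt [0.7049 0.2729 0.    ]
```

The poses pass the size checks:
- **Pocket:** grip at about (0.527,-0.042), yaw 13°. The panel width and the lip distance both match the given sizes.
- **Jig seat:** about (0.498,0.222), yaw 11°.
- **Tray:** centre about (0.537,0.466), long side along world x.

I'll turn the tool and go above the pocket.

Call:
jog_arm:
  rows:
    - [0, 0, 0, 0, 0, 0, 7]
    - [0, 0, 0, 0, 0, 0, 7]
    - [0, 0, 0, 0, 0, 0, 7]
    - [0, 0, 0, 0, 0, 0, 7]
    - [0, 0, 0, 0, 0, 0, 7]
    - [0, 0, 0, 0, 0, 0, 7]
    - [0, 0, 0, 0, 0, 0, 7]
    - [0, 0, 0, 0, 0, 0, 7]
    - [0, -26, 8, 0, 0, 0, 0]
    - [0, -26, 8, 0, 0, 0, 0]
    - [0, -26, 8, 0, 0, 0, 0]
    - [0, -26, 8, 0, 0, 0, 0]
  squeeze: 60

```text
time: 1.1
ee_pos: [0.2614, 0.4412, 0.2529]
eef_rot: [[-0.224, 0.975, -0.0], [0.975, 0.224, -0.001], [-0.001, -0.001, -1.0]]
contact_force: [0.5, -0.0, 0.1]
finger_gap: 0.999
gripper_force: 0.0
```

Call:
jog_arm:
  rows:
    - [0, -26, 8, 0, 0, 0, 0]
    - [0, -26, 8, 0, 0, 0, 0]
    - [0, -26, 8, 0, 0, 0, 0]
    - [0, -26, 8, 0, 0, 0, 0]
    - [0, -26, 8, 0, 0, 0, 0]
    - [0, -26, 8, 0, 0, 0, 0]
    - [0, -26, 8, 0, 0, 0, 0]
    - [0, -26, 8, 0, 0, 0, 0]
    - [0, -26, 8, 0, 0, 0, 0]
    - [0, -26, 8, 0, 0, 0, 0]
    - [0, -26, 8, 0, 0, 0, 0]
    - [0, -26, 8, 0, 0, 0, 0]

```text
time: 2.1
ee_pos: [0.4249, 0.1584, 0.2532]
eef_rot: [[-0.224, 0.975, -0.0], [0.975, 0.224, -0.0], [-0.0, -0.0, -1.0]]
contact_force: [-0.5, 1.0, -0.2]
finger_gap: 1.003
gripper_force: 0.0
```

Call:
jog_arm:
  rows:
    - [0, -26, 6, 0, 0, 0, 0]
    - [0, -26, 6, 0, 0, 0, 0]
    - [0, -26, 6, 0, 0, 0, 0]
    - [0, -26, 6, 0, 0, 0, 0]
    - [0, -26, 6, 0, 0, 0, 0]
    - [0, -26, 6, 0, 0, 0, 0]
    - [0, -26, 6, 0, 0, 0, 0]
    - [0, -26, 6, 0, 0, 0, 0]
    - [0, -12, 4, 0, 0, 0, 0]
    - [0, 0, 0, 0, 0, 0, 0]

```text
time: 2.93
ee_pos: [0.5251, -0.045, 0.2526]
eef_rot: [[-0.221, 0.975, -0.001], [0.975, 0.221, -0.0], [0.0, -0.001, -1.0]]
contact_force: [0.6, 0.1, 0.1]
finger_gap: 0.998
gripper_force: 0.0
```

```bash
cat >> h.py <<'E'
def wrist(n=None):
    s=bot.observe(); im=bot.capture("wrist") 
    if n: cv2.imwrite(n,im[:,:,::-1])
    T=np.eye(4);T[:3,:3]=s["eef_rot"];T[:3,3]=s["ee_pos"]
    return T@bot.calibration("wrist")["T_tool_cam"],s
def wz(C,uv,z):
    c=bot.calibration("wrist");K=np.array([[c["fx"],0,c["cx"]],[0,c["fy"],c["cy"]],[0,0,1]])
    p=cv2.undistortPoints(np.array([[uv]],float),K,np.array(c["D"],float))[0,0]
    d=C[:3,:3]@[p[0],p[1],1];o=C[:3,3];return o+d*(z-o[2])/d[2]
E
python3 - <<'E'
from h import *
C,s=wrist("pics/w1.png"); np.save("C1.npy",C); print(s["time"])
E
```

```text
2.9333
```

View pics/w1.png

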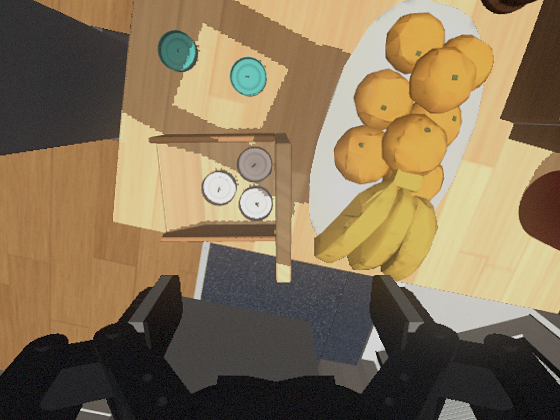

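The wrist view shows the panel's top face with corners at about (275,134), (291,134), (291,282) and (276,282). The fingers straddle it.

```bash
python3 - <<'E'
from h import *
np.set_printoptions(precision=4,suppress=True)
C=np.load("C1.npy")
P=[wz(C,p,.14) for p in [(275,134),(291,134),(291,282),(276,282)]]
for p in P: print(p)
m=np.mean(P,0); e=(P[0]+P[1]-P[2]-P[3]); print("mid",m,"yaw",np.degrees(np.arctan2(-e[0],e[1])),np.linalg.norm(e)/2)
s=bot.observe();print("tool shift to mid",np.array(s["eef_rot"]).T@(m-s["ee_pos"]))
print([wz(C,p,.03)[:2] for p in [(254,165),(220,188),(256,204)]])
E
```

```text
[0.5088 0.0171 0.14  ]
[0.5196 0.0196 0.14  ]
[ 0.5464 -0.0916  0.14  ]
[ 0.5347 -0.0942  0.14  ]
mid [ 0.5274 -0.0373  0.14  ] yaw 13.332751910644019 0.11433612821119288
tool shift to mid [0.0055 0.0043 0.1127]
[array([ 0.4952, -0.0245]), array([ 0.4647, -0.0565]), array([ 0.5059, -0.0654])]
```

Call:
jog_arm:
  rows:
    - [0, 3, 4, 13, 0, 0, 0]
    - [0, 0, 0, 13, 0, 0, 0]
    - [0, 0, 0, 13, 0, 0, 0]
    - [0, 0, 0, 13, 0, 0, 0]
    - [0, 0, 0, 13, 0, 0, 0]
    - [0, 0, 0, 13, 0, 0, 0]
    - [0, 0, 0, 13, 0, 0, 0]
    - [0, 0, 0, 13, 0, 0, 0]
    - [0, 0, 0, 13, 0, 0, 0]
    - [0, 0, 0, 13, 0, 0, 0]
    - [0, 0, 0, 0, 0, 0, 0]

```text
time: 3.9
ee_pos: [0.5263, -0.0379, 0.1211]
eef_rot: [[-0.225, 0.974, -0.003], [0.974, 0.225, 0.001], [0.002, -0.003, -1.0]]
contact_force: [-1.3, 0.7, -0.4]
finger_gap: 0.998
gripper_force: 0.0
```

Call:
jog_arm:
  rows:
    - [80, 0, 0, 0, 0, 0, 0]
    - [120, 0, 0, 0, 0, 0, 0]
    - [150, 0, 0, 0, 0, 0, 0]
    - [180, 0, 0, 0, 0, 0, 0]
    - [200, 0, 0, 0, 0, 0, 0]
    - [220, 0, 0, 0, 0, 0, 0]
    - [255, 0, 0, 0, 0, 0, 0]
    - [255, 0, 0, 0, 0, 0, 0]
    - [255, 0, 0, 0, 0, 0, 0]
    - [255, 0, 0, 0, 0, 0, 0]
    - [255, 0, 0, 0, 0, 0, 0]
    - [255, 0, 0, 0, 0, 0, 0]
  squeeze: 80

```text
time: 4.9
ee_pos: [0.5279, -0.0394, 0.1238]
eef_rot: [[-0.224, 0.975, 0.001], [0.975, 0.224, -0.0], [-0.0, 0.001, -1.0]]
contact_force: [-0.4, 0.1, 5.0]
finger_gap: 0.131
gripper_force: 78.5
```

Gripped on about 11 mm. Now I'll lift and carry it over the tray.

Call:
jog_arm:
  rows:
    - [255, 0, 0, -5, 0, 0, 0]
    - [255, 0, 0, -10, 0, 0, 0]
    - [255, 0, 0, -15, 0, 0, 0]
    - [255, 0, 0, -20, 0, 0, 0]
    - [255, 0, 0, -20, 0, 0, 0]
    - [255, 0, 0, -20, 0, 0, 0]
    - [255, 0, 0, -20, 0, 0, 0]
    - [255, 0, 0, -20, 0, 0, 0]
    - [255, 0, 0, -15, 0, 0, 0]
    - [255, 0, 0, -10, 0, 0, 0]
    - [255, 0, 0, -5, 0, 0, 0]
    - [255, 0, 0, 0, 0, 0, 0]

```text
time: 5.9
ee_pos: [0.5278, -0.0393, 0.2842]
eef_rot: [[-0.224, 0.975, 0.001], [0.975, 0.224, -0.0], [-0.001, 0.001, -1.0]]
contact_force: [0.4, -0.3, -3.4]
finger_gap: 0.127
gripper_force: 78.0
```

Call:
jog_arm:
  rows:
    - [255, 5, 1, 0, 0, 0, 0]
    - [255, 10, 2, 0, 0, 0, 0]
    - [255, 15, 4, 0, 0, 0, 0]
    - [255, 20, 5, 0, 0, 0, 0]
    - [255, 25, 6, 0, 0, 0, 0]
    - [255, 25, 6, 0, 0, 0, 0]
    - [255, 25, 6, 0, 0, 0, 0]
    - [255, 25, 6, 0, 0, 0, 0]
    - [255, 25, 6, 0, 0, 0, 0]
    - [255, 25, 6, 0, 0, 0, 0]
    - [255, 25, 6, 0, 0, 0, 0]
    - [255, 25, 6, 0, 0, 0, 0]

```text
time: 6.9
ee_pos: [0.5294, 0.2199, 0.2824]
eef_rot: [[-0.224, 0.975, -0.001], [0.975, 0.224, -0.0], [0.0, -0.001, -1.0]]
contact_force: [-0.2, -0.6, -2.6]
finger_gap: 0.131
gripper_force: 78.0
```

Call:
jog_arm:
  rows:
    - [255, 25, 6, 0, 0, 0, 0]
    - [255, 25, 6, 0, 0, 0, 0]
    - [255, 25, 6, 0, 0, 0, 0]
    - [255, 25, 6, 0, 0, 0, 0]
    - [255, 25, 6, 0, 0, 0, 0]
    - [255, 25, 6, 0, 0, 0, 0]
    - [255, 25, 6, 0, 0, 0, 0]
    - [255, 25, 6, 5, 0, 0, 0]
    - [255, 18, 4, 10, 0, 0, 0]
    - [255, 8, 2, 15, 0, 0, 0]
    - [255, 4, 1, 15, 0, 0, 0]
    - [255, 0, 0, 5, 0, 0, 0]

```text
time: 7.9
ee_pos: [0.5309, 0.455, 0.2291]
eef_rot: [[-0.225, 0.974, -0.004], [0.974, 0.225, -0.003], [-0.002, -0.005, -1.0]]
contact_force: [-0.4, -0.7, -4.5]
finger_gap: 0.128
gripper_force: 78.1
```

Call:
jog_arm:
  rows:
    - [255, 0, 0, 10, 0, 0, 0]
    - [255, 0, 0, 15, 0, 0, 0]
    - [255, 0, 0, 5, 0, 0, 0]
    - [255, 0, 0, 0, -2, 0, 0]
    - [255, 0, 0, 0, -3, 0, 0]
    - [255, 0, 0, 0, -3, 0, 0]
    - [255, 0, 0, 0, -3, 0, 0]
    - [255, 0, 0, 0, -3, 0, 0]
    - [255, 0, 0, 0, -3, 0, 0]
    - [255, 0, 0, 0, -3, 0, 0]
    - [255, 0, 0, 0, -3, 0, 0]
    - [255, 0, 0, 0, -3, 0, 0]

```text
time: 8.9
ee_pos: [0.5323, 0.4538, 0.2039]
eef_rot: [[-0.223, 0.875, 0.43], [0.975, 0.2, 0.099], [0.0, 0.441, -0.898]]
contact_force: [-0.2, 0.4, -3.4]
finger_gap: 0.126
gripper_force: 78.2
```

Call:
jog_arm:
  rows:
    - [255, 0, 0, 0, -2, 0, 0]
    - [255, 0, 0, 0, -2, 0, 0]
    - [255, 0, 0, 0, -2, 0, 0]
    - [255, 0, 0, 0, -2, 0, 0]
    - [255, 0, 0, 0, -2, 0, 0]
    - [255, 0, 0, 0, -2, 0, 0]
    - [255, 0, 0, 0, -2, 0, 0]
    - [255, 0, 0, 0, -2, 0, 0]
    - [255, 0, 0, 0, -2, 0, 0]
    - [255, 0, 0, 0, -2, 0, 0]
    - [255, 0, 0, 0, -2, 0, 0]
    - [255, 0, 0, 0, -2, 0, 0]

```text
time: 9.9
ee_pos: [0.5324, 0.4537, 0.2037]
eef_rot: [[-0.223, 0.625, 0.748], [0.975, 0.143, 0.171], [0.0, 0.767, -0.641]]
contact_force: [1.7, -0.3, -2.7]
finger_gap: 0.134
gripper_force: 78.3
```

Call:
jog_arm:
  rows:
    - [255, 0, -3, 2, -2, 0, 0]
    - [255, 0, -3, 2, -2, 0, 0]
    - [255, 0, 0, 0, -2, 0, 0]
    - [255, 0, 0, 0, -2, 0, 0]
    - [255, 0, 0, 0, -2, 0, 0]
    - [255, 0, 0, 0, -2, 0, 0]
    - [255, 0, 0, 0, -2, 0, 0]
    - [255, 0, 0, 0, -2, 0, 0]
    - [255, 0, 0, 0, -2, 0, 0]
    - [255, 0, 0, 0, -2, 0, 0]
    - [255, 0, 0, 0, -2, 0, 0]
    - [255, 0, 0, 0, -2, 0, 0]

```text
time: 10.9
ee_pos: [0.5321, 0.4637, 0.261]
eef_rot: [[-0.211, 0.397, 0.893], [0.977, 0.092, 0.19], [-0.007, 0.913, -0.407]]
contact_force: [0.4, -0.5, -3.2]
finger_gap: 0.13
gripper_force: 78.9
```

Call:
jog_arm:
  rows:
    - [255, 0, 0, 0, -2, 0, 0]
    - [255, 0, 0, 0, 0, 0, 0]
    - [255, 0, 0, 0, 0, 0, 0]
    - [255, 0, 0, 0, 0, 0, 0]
    - [255, 0, 0, 0, 0, 0, 0]
    - [255, 0, 0, 0, 0, 0, 0]
    - [255, 0, 0, 0, 0, 0, 0]
    - [255, 0, 0, 0, 0, 0, 0]

```text
time: 11.57
ee_pos: [0.5321, 0.4646, 0.2688]
eef_rot: [[-0.209, 0.388, 0.897], [0.978, 0.09, 0.189], [-0.007, 0.917, -0.399]]
contact_force: [-0.4, 1.0, -2.4]
finger_gap: 0.127
gripper_force: 78.9
```

```bash
python3 - <<'E'
from h import *
a=bot.capture("scene");b=bot.capture("top")
x=np.hstack([cv2.resize(a[120:360,80:430],None,fx=1.14,fy=1.14),cv2.resize(b[120:330,90:330],(400,274)[:2])[:273]])
cv2.imwrite("pics/p1.png",x[:,:,::-1]);print(x.shape,bot.observe()["time"])
E
```

```text
Traceback (most recent call last):
ValueError: all the input array dimensions except for the concatenation axis must match exactly, but along dimension 0, the array at index 0 has size 274 and the array at index 1 has size 273
```

```bash
python3 - <<'E'
from h import *
a=bot.capture("scene");b=bot.capture("top")
x=np.hstack([cv2.resize(a[120:360,80:430],(400,274)),cv2.resize(b[120:330,90:330],(400,274))])
cv2.imwrite("pics/p1.png",x[:,:,::-1]);s=bot.observe();print(s["time"],s["joint_positions"].round(1),s["ee_pos"])
E
```

```text
11.7667 [ 48.1   4.7 106.6 -79.4  33.5  93.2] [0.53200127 0.46468223 0.26901328]
```

View pics/p1.png

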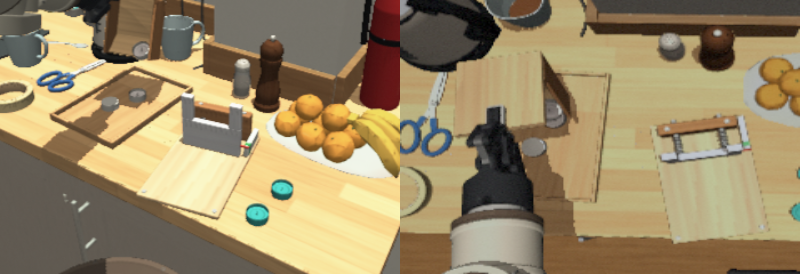

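J4 is at its limit (-79.4°), so the tilt stopped at 66° and the tool rose. The picture shows two candles in the tray and one still on the lip. I'll ease the tilt, swing the heading across the arm plane so J4 goes positive, then tilt again.

Call:
jog_arm:
  rows:
    - [255, 0, 0, 0, 4, 0, 0]
    - [255, 0, 0, 0, 4, 0, 0]
    - [255, 0, 0, 0, 4, 0, 0]
    - [255, 0, 0, 0, 4, 0, 0]
    - [255, 0, 0, 0, 0, 3, -2.5]
    - [255, 0, 0, 0, 0, 3, -2.5]
    - [255, 0, 0, 0, 0, 3, -2.5]
    - [255, 0, 0, 0, 0, 3, -2.5]
    - [255, 0, 0, 0, 0, 3, -2.5]
    - [255, 0, 0, 0, 0, 3, -2.5]
    - [255, 0, 0, 0, 0, 3, -2.5]
    - [255, 0, 0, 0, 0, 0, 0]

```text
time: 12.77
ee_pos: [0.5322, 0.4637, 0.2682]
eef_rot: [[-0.607, 0.501, 0.617], [0.795, 0.395, 0.461], [-0.013, 0.77, -0.638]]
contact_force: [-0.4, -0.9, -3.4]
finger_gap: 0.13
gripper_force: 78.8
```

```bash
python3 - <<'E'
from h import *
s=bot.observe();print(s["time"],s["joint_positions"].round(1),s["ee_pos"]);R=np.array(s["eef_rot"]);print("heading",np.degrees(np.arctan2(R[1,2],R[0,2])),"tilt",np.degrees(np.arccos(-R[2,2])),R.T@[0,0,1])
E
```

```text
12.7667 [ 33.9  -0.3 103.    4.9  27.1  -7.2] [0.53216344 0.46366421 0.26816417]
heading 36.774204085262106 tilt 50.363607523470385 [-0.01287447  0.77000059 -0.63791327]
```

Call:
jog_arm:
  rows:
    - [255, -3, -12, 6, 0, 0, 0]
    - [255, -3, -12, 6, 0, 0, 0]
    - [255, -3, -12, 6, 0, 0, 0]
    - [255, -3, -12, 5, 0, 0, 0]
    - [255, -2, -12, 5, 0, 3, -2.5]
    - [255, 0, 0, 0, 0, 3, -2.5]
    - [255, 0, 0, 0, 0, 3, -2.5]
    - [255, 0, 0, 0, 0, 3, -2.5]
    - [255, 0, 0, 0, 0, 3, -2.5]
    - [255, 0, 0, 0, 0, 3, -2.5]
    - [255, 0, 0, 0, 0, 0, 0]
    - [255, 0, 0, 0, 0, 0, 0]

```text
time: 13.77
ee_pos: [0.528, 0.443, 0.2071]
eef_rot: [[-0.841, 0.345, 0.417], [0.541, 0.548, 0.638], [-0.008, 0.762, -0.647]]
contact_force: [0.4, 0.8, -1.3]
finger_gap: 0.133
gripper_force: 78.8
```

```bash
cat >> h.py <<'E'
def st():
    s=bot.observe();R=np.array(s["eef_rot"]);print(s["time"],s["joint_positions"].round(1),s["ee_pos"].round(4),s["contact_force"].round(1));print("heading",np.degrees(np.arctan2(R[1,2],R[0,2])).round(1),"tilt",np.degrees(np.arccos(-R[2,2])).round(2),"yaw_y",np.degrees(np.arctan2(R[1,1],R[0,1])).round(2)); return s,R
E
python3 -c "
from h import *
st()"
```

```text
13.7667 [ 22.6   2.7 107.1  47.4  35.6 -65.8] [0.528  0.443  0.2071] [ 0.4  0.8 -1.3]
heading 56.9 tilt 49.65 yaw_y 57.82
```

Call:
jog_arm:
  rows:
    - [255, 0, 0, 0, -3, 0, 0]
    - [255, 0, 0, 0, -3, 0, 0]
    - [255, 0, 0, 0, -3, 0, 0]
    - [255, 0, 0, 0, -3, 0, 0]
    - [255, 0, 0, 0, -3, 0, 0]
    - [255, 0, 0, 0, -3, 0, 0]
    - [255, 0, 0, 0, -3, 0, 0]
    - [255, 0, 0, 0, -3, 0, 0]
    - [255, 0, 0, 0, -3, 0, 0]
    - [255, 0, 0, 0, 0, 0, 0]
    - [255, 0, 0, 0, 0, 0, 0]
    - [255, 0, 0, 0, 0, 0, 0]

```text
time: 14.77
ee_pos: [0.5271, 0.4442, 0.2076]
eef_rot: [[-0.844, 0.117, 0.523], [0.536, 0.2, 0.82], [-0.008, 0.973, -0.232]]
contact_force: [-0.1, -0.5, -2.0]
finger_gap: 0.129
gripper_force: 79.1
```

```bash
python3 - <<'E'
from h import *
a=bot.capture("scene");b=bot.capture("top")
x=np.hstack([cv2.resize(a[130:280,80:280],(400,300)),cv2.resize(b[150:300,100:300],(400,300))])
cv2.imwrite("pics/p2.png",x[:,:,::-1]);st()
E
```

```text
14.8667 [  17.6    6.8  120.3  113.2   42.8 -131.7] [0.5274 0.4441 0.2083] [ 0.4 -0.5 -2.9]
heading 57.4 tilt 76.73 yaw_y 59.87
```

View pics/p2.png

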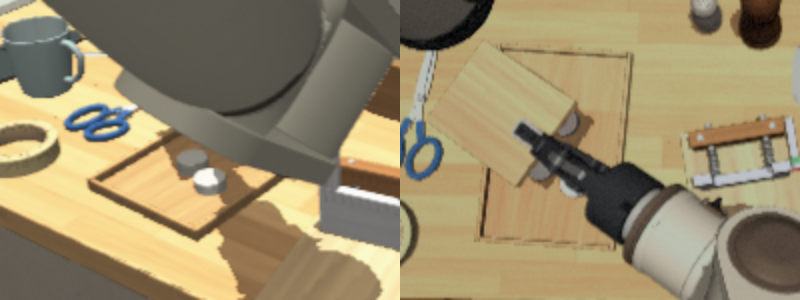

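All three candles now show in the tray in the top view, at about (570,122), (542,168) and (573,188) in the composite. I'll lift and bring the pocket upright.

Call:
jog_arm:
  rows:
    - [255, 0, 10, -3, 0, 0, 0]
    - [255, 0, 15, -4, 0, 0, 0]
    - [255, 0, 20, -5, 0, 0, 0]
    - [255, 0, 20, -5, 0, 0, 0]
    - [255, 0, 0, 0, 4, 0, 0]
    - [255, 0, 0, 0, 5, 0, 0]
    - [255, 0, 0, 0, 5, 0, 0]
    - [255, 0, 0, 0, 5, 0, 0]
    - [255, 0, 0, 0, 5, 0, 0]
    - [255, 0, 0, 0, 5, 0, 0]
    - [255, 0, 0, 0, 5, 0, 0]
    - [255, 0, 0, 0, 5, 0, 0]

```text
time: 15.87
ee_pos: [0.5251, 0.4436, 0.2759]
eef_rot: [[-0.846, 0.397, 0.356], [0.534, 0.64, 0.553], [-0.009, 0.658, -0.753]]
contact_force: [-0.7, -0.1, -2.5]
finger_gap: 0.131
gripper_force: 78.8
```

Call:
jog_arm:
  rows:
    - [255, 0, 0, 0, 5, 0, 0]
    - [255, 0, 0, 0, 5, 0, 0]
    - [255, 0, 0, 0, 5, 0, 0]
    - [255, 0, 0, 0, 5, 0, 0]
    - [255, 0, 0, 0, 5, 0, 0]
    - [255, 0, 0, 0, 5, 0, 0]
    - [255, 0, 0, 0, 5, 0, 0]
    - [255, 0, 0, 0, 3, 0, 0]
    - [255, 0, 0, 0, 0, 0, 0]

```text
time: 16.62
ee_pos: [0.5253, 0.4453, 0.2743]
eef_rot: [[-0.847, 0.53, 0.036], [0.531, 0.846, 0.043], [-0.008, 0.056, -0.998]]
contact_force: [-0.3, 0.1, -2.5]
finger_gap: 0.128
gripper_force: 78.7
```

```bash
python3 - <<'E'
from h import *
a=bot.capture("scene");b=bot.capture("top")
x=np.hstack([cv2.resize(a[130:280,80:280],(400,300)),cv2.resize(b[150:300,100:300],(400,300))])
cv2.imwrite("pics/p3.png",x[:,:,::-1]);s,R=st();print(R.round(4))
E
```

```text
16.7167 [ 33.4  19.9  66.1   1.1  90.7 -24.5] [0.5249 0.4449 0.2743] [ 0.1  0.7 -2.5]
heading 51.3 tilt 3.48 yaw_y 57.96
[[-0.8474  0.5295  0.0379]
 [ 0.5308  0.8461  0.0473]
 [-0.007   0.0602 -0.9982]]
```

View pics/p3.png

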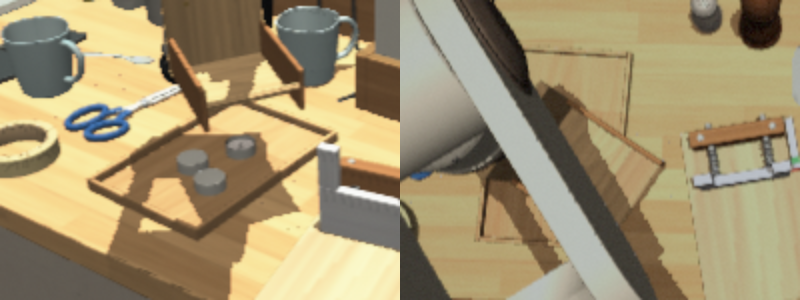

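All three candles lie in the tray and the pocket is empty. I'll level and yaw it to the jig, move in front of the fence, then check.

Call:
jog_arm:
  rows:
    - [255, 0, 0, 0, 3.4, 0.4, 0]
    - [255, 0, 0, 0, 0, 0, 5]
    - [255, 0, 0, 0, 0, 0, 7]
    - [255, 0, 0, 0, 0, 0, 7]
    - [255, 0, 0, 0, 0, 0, 7]
    - [255, 0, 0, 0, 0, 0, 7]
    - [255, 0, 0, 0, 0, 0, 7]
    - [255, 0, 0, 0, 0, 0, 7]
    - [255, -10, -5, 0, 0, 0, 0]
    - [255, -20, -10, 0, 0, 0, 0]
    - [255, -24, -12, 0, 0, 0, 0]
    - [255, -24, -12, 0, 0, 0, 0]

```text
time: 17.72
ee_pos: [0.5006, 0.3592, 0.2746]
eef_rot: [[-0.19, 0.982, 0.001], [0.982, 0.19, 0.001], [0.001, 0.001, -1.0]]
contact_force: [1.2, -0.8, -1.5]
finger_gap: 0.131
gripper_force: 78.8
```

Call:
jog_arm:
  rows:
    - [255, -24, -12, 0, 0, 0, 0]
    - [255, -24, -12, 0, 0, 0, 0]
    - [255, -24, -12, 0, 0, 0, 0]
    - [255, -24, -12, 0, 0, 0, 0]
    - [255, -24, -12, 0, 0, 0, 0]
    - [255, -10, -4, 0, 0, 0, 0]
    - [255, -6, -2, 0, 0, 0, 0]
    - [255, 0, 0, 0, 0, 0, 0]
    - [255, 0, 0, 0, 0, 0, 0]

```text
time: 18.47
ee_pos: [0.4625, 0.2147, 0.2748]
eef_rot: [[-0.19, 0.982, -0.0], [0.982, 0.19, 0.0], [0.0, -0.0, -1.0]]
contact_force: [-0.2, 0.5, -1.5]
finger_gap: 0.131
gripper_force: 78.8
```

```bash
python3 - <<'E'
from h import *
a=bot.capture("scene");s,R=st();print(R.round(4))
C,_=wrist();np.save("C2.npy",C);b=bot.capture("wrist")
x=np.hstack([cv2.resize(a[110:310,160:360],(400,400)),cv2.resize(b[0:280,100:460],(514,400))[:,:400]])
cv2.imwrite("pics/p4.png",x[:,:,::-1]);cv2.imwrite("pics/w2.png",b[:,:,::-1]);cv2.imwrite("pics/s2.png",a[:,:,::-1])
E
```

```text
18.5167 [16.3  0.5 88.7  0.  90.9  5.3] [0.4625 0.215  0.2746] [ 0.4 -0.2 -2. ]
heading 166.4 tilt 0.05 yaw_y 11.0
[[-1.907e-01  9.816e-01 -8.000e-04]
 [ 9.816e-01  1.907e-01  2.000e-04]
 [ 4.000e-04 -8.000e-04 -1.000e+00]]
```

View pics/p4.png

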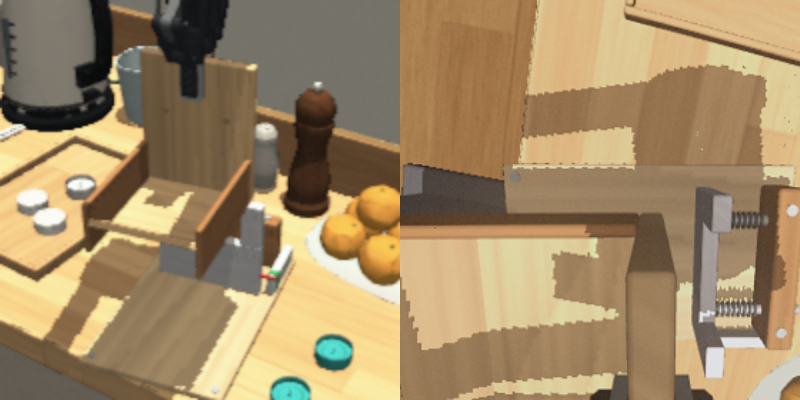

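```bash
python3 - <<'E'
from h import *
C=np.load("C2.npy");s,R=st();p=s["ee_pos"]
f=lambda X,Y:((X-400)/1.4286+100,Y/1.4286)
def tool(uv,z): return ((R.T@(wz(C,uv,z)-p))*1000).round(1)
print("board left edge want +75",tool(f(510,165),.008),tool(f(760,165),.008))
print("horn L top outer front, want 58",tool(f(700,188),.12), "front edge R horn", tool(f(706,377),.12))
print("panel left end (pocket +55)",tool(f(640,214),.29),tool(f(662,213),.29))
print("fence plate front top z.07",tool(f(696,240),.07),tool(f(693,310),.07))
E
```

```text
18.6167 [16.3  0.5 88.7  0.  90.9  5.2] [0.4625 0.2152 0.2743] [-0.5 -0.  -2.3]
heading -174.4 tilt 0.09 yaw_y 11.04
board left edge want +75 [  76.7 -113.8  266.5] [ 76.3  85.2 266.2]
horn L top outer front, want 58 [ 63.6  26.5 154.3] front edge R horn [-54.7  33.9 154.3]
panel left end (pocket +55) [ 66.   -3.8 -15.7] [ 66.3   1.  -15.7]
fence plate front top z.07 [ 26.   29.8 204.3] [-25.   29.  204.3]
```

```bash
python3 - <<'E'
from h import *
C=np.load("C2.npy");s,R=st();p=s["ee_pos"]
f=lambda X,Y:((X-400)/1.4286+100,Y/1.4286)
def tool(uv,z): return ((R.T@(wz(C,uv,z)-p))*1000).round(1)
print("panel left end top",tool(f(626,272),.2907),tool(f(675,270),.2907))
print("panel left end bottom",tool(f(639,214),.1507),tool(f(662,213),.1507))
E
```

```text
18.6167 [16.3  0.5 88.7  0.  90.9  5.2] [0.4625 0.2152 0.2743] [-0.5 -0.  -2.3]
heading -174.4 tilt 0.09 yaw_y 11.04
panel left end top [ 53.2  -7.1 -16.3] [ 53.6   4.  -16.4]
panel left end bottom [ 52.   -7.6 123.7] [ 52.5   4.2 123.6]
```

The wrist view confirms the panel is upright and square. The pocket sits about 5 mm off the jig centre and about 25 mm in front of the fence. I'll shift it and lower it.

Call:
jog_arm:
  rows:
    - [255, 3, 0, 10, 0, 0, 0]
    - [255, 2, 0, 15, 0, 0, 0]
    - [255, 0, 0, 18, 0, 0, 0]
    - [255, 0, 0, 18, 0, 0, 0]
    - [255, 0, 0, 18, 0, 0, 0]
    - [255, 0, 0, 18, 0, 0, 0]
    - [255, 0, 0, 15, 0, 0, 0]
    - [255, 0, 0, 10, 0, 0, 0]
    - [255, 0, 0, 8, 0, 0, 0]
    - [255, 0, 0, 4, 0, 0, 0]
    - [255, 0, 0, 2, 0, 0, 0]
    - [255, 0, 0, 0, 0, 0, 0]

```text
time: 19.62
ee_pos: [0.4612, 0.2194, 0.1386]
eef_rot: [[-0.191, 0.982, -0.001], [0.982, 0.191, -0.0], [-0.0, -0.002, -1.0]]
contact_force: [0.1, 1.0, -2.7]
finger_gap: 0.131
gripper_force: 78.7
```

Call:
jog_arm:
  rows:
    - [255, 0, 0, 1, 0, 0, 0]
    - [255, 0, 0, 1, 0, 0, 0]
    - [255, 0, 0, 0, 0, 0, 0]

```text
time: 19.87
ee_pos: [0.4613, 0.2193, 0.1368]
eef_rot: [[-0.191, 0.982, -0.001], [0.982, 0.191, -0.0], [-0.0, -0.001, -1.0]]
contact_force: [1.0, -0.0, -2.5]
finger_gap: 0.132
gripper_force: 78.8
```

Call:
jog_arm:
  rows:
    - [255, 0, 0, 1, 0, 0, 0]
    - [255, 0, 0, 1, 0, 0, 0]
    - [255, 0, 0, 0, 0, 0, 0]

```text
time: 20.12
ee_pos: [0.4611, 0.2192, 0.1344]
eef_rot: [[-0.191, 0.982, -0.002], [0.982, 0.191, -0.0], [-0.0, -0.002, -1.0]]
contact_force: [0.2, -0.7, -2.6]
finger_gap: 0.13
gripper_force: 78.8
```

Call:
jog_arm:
  rows:
    - [255, 0, 0, 1, 0, 0, 0]
    - [255, 0, 0, 0, 0, 0, 0]
    - [255, 0, 0, 0, 0, 0, 0]

```text
time: 20.37
ee_pos: [0.4611, 0.2193, 0.1334]
eef_rot: [[-0.191, 0.982, -0.002], [0.982, 0.191, -0.0], [-0.0, -0.002, -1.0]]
contact_force: [-0.3, -0.4, -2.4]
finger_gap: 0.129
gripper_force: 78.8
```

Call:
jog_arm:
  rows:
    - [255, 0, 0, 1, 0, 0, 0]
    - [255, 0, 0, 0, 0, 0, 0]
    - [255, 0, 0, 0, 0, 0, 0]

```text
time: 20.62
ee_pos: [0.4611, 0.2192, 0.1324]
eef_rot: [[-0.191, 0.982, -0.002], [0.982, 0.191, -0.0], [-0.0, -0.002, -1.0]]
contact_force: [-1.4, -0.5, -2.7]
finger_gap: 0.135
gripper_force: 78.8
```

Call:
jog_arm:
  rows:
    - [255, 0, 0, 0.5, 0, 0, 0]
    - [255, 0, 0, 0, 0, 0, 0]
    - [255, 0, 0, 0, 0, 0, 0]

```text
time: 20.87
ee_pos: [0.4611, 0.2192, 0.132]
eef_rot: [[-0.191, 0.982, -0.002], [0.982, 0.191, -0.0], [-0.0, -0.002, -1.0]]
contact_force: [0.1, -0.2, -2.8]
finger_gap: 0.13
gripper_force: 78.8
```

Call:
jog_arm:
  rows:
    - [255, 0, 0, 0.5, 0, 0, 0]
    - [255, 0, 0, 0, 0, 0, 0]
    - [255, 0, 0, 0, 0, 0, 0]

```text
time: 21.12
ee_pos: [0.4613, 0.2193, 0.1318]
eef_rot: [[-0.191, 0.982, -0.001], [0.982, 0.191, -0.0], [-0.0, -0.001, -1.0]]
contact_force: [-0.2, 0.3, 2.2]
finger_gap: 0.129
gripper_force: 79.5
```

Call:
jog_arm:
  rows:
    - [255, 0, 0, 0.5, 0, 0, 0]
    - [255, 0, 0, 0, 0, 0, 0]
    - [255, 0, 0, 0, 0, 0, 0]

```text
time: 21.37
ee_pos: [0.4614, 0.2194, 0.1318]
eef_rot: [[-0.191, 0.982, -0.001], [0.982, 0.191, -0.0], [0.0, -0.001, -1.0]]
contact_force: [-2.4, -1.3, 9.1]
finger_gap: 0.133
gripper_force: 80.7
```

Call:
jog_arm:
  rows:
    - [255, 0, 0, 0.5, 0, 0, 0]
    - [255, 0, 0, 0, 0, 0, 0]
    - [255, 0, 0, 0, 0, 0, 0]

```text
time: 21.62
ee_pos: [0.4615, 0.2194, 0.1317]
eef_rot: [[-0.191, 0.982, -0.0], [0.982, 0.191, 0.0], [0.0, -0.0, -1.0]]
contact_force: [-2.5, -1.0, 15.7]
finger_gap: 0.132
gripper_force: 81.7
```

Call:
jog_arm:
  rows:
    - [255, 0, 0, -1, 0, 0, 0]
    - [255, 0, 3, 0, 0, 0, 0]
    - [255, 0, 3, 0, 0, 0, 0]
    - [255, 0, 3, 0, 0, 0, 0]
    - [255, 0, 3, 0, 0, 0, 0]
    - [255, 0, 3, 0, 0, 0, 0]
    - [255, 0, 2, 0, 0, 0, 0]
    - [255, 0, 2, 0, 0, 0, 0]
    - [255, 0, 0, 0, 0, 0, 0]
    - [255, 0, 0, 0, 0, 0, 0]

```text
time: 22.45
ee_pos: [0.4797, 0.223, 0.1318]
eef_rot: [[-0.191, 0.982, -0.002], [0.982, 0.191, -0.0], [0.0, -0.002, -1.0]]
contact_force: [-5.8, 0.1, 10.8]
finger_gap: 0.124
gripper_force: 81.9
```

Call:
jog_arm:
  rows:
    - [255, 0, 1, 0, 0, 0, 0]
    - [255, 0, 1, 0, 0, 0, 0]
    - [255, 0, 1, 0, 0, 0, 0]
    - [255, 0, 1, 0, 0, 0, 0]
    - [255, 0, 0, 0, 0, 0, 0]
    - [255, 0, 0, 0, 0, 0, 0]

```text
time: 22.95
ee_pos: [0.4833, 0.2237, 0.1318]
eef_rot: [[-0.191, 0.982, -0.003], [0.982, 0.191, -0.0], [0.0, -0.003, -1.0]]
contact_force: [-7.8, -1.2, 11.9]
finger_gap: 0.133
gripper_force: 82.1
```

Call:
jog_arm:
  rows:
    - [255, 0, 1, 0, 0, 0, 0]
    - [255, 0, 1, 0, 0, 0, 0]
    - [255, 0, 1, 0, 0, 0, 0]
    - [255, 0, 1, 0, 0, 0, 0]
    - [255, 0, 0, 0, 0, 0, 0]
    - [255, 0, 0, 0, 0, 0, 0]

```text
time: 23.45
ee_pos: [0.487, 0.2244, 0.1318]
eef_rot: [[-0.191, 0.982, -0.004], [0.982, 0.191, -0.001], [0.0, -0.004, -1.0]]
contact_force: [-10.5, -2.0, 15.1]
finger_gap: 0.127
gripper_force: 82.5
```

Call:
jog_arm:
  rows:
    - [255, 0, 0, -0.8, 0, 0, 0]
    - [255, 0, 0, 0, 0, 0, 0]
    - [255, 0, 0, 0, 0, 0, 0]

```text
time: 23.7
ee_pos: [0.4877, 0.2244, 0.1319]
eef_rot: [[-0.191, 0.982, -0.002], [0.982, 0.191, -0.0], [-0.0, -0.002, -1.0]]
contact_force: [0.1, 0.1, -3.0]
finger_gap: 0.13
gripper_force: 79.9
```

```bash
python3 - <<'E'
from h import *
b=bot.capture("top");s,R=st();print(s["moment"])
a=bot.capture("scene")
x=np.hstack([cv2.resize(b[200:250,235:305],None,fx=5.6,fy=5.6,interpolation=cv2.INTER_CUBIC),cv2.resize(a[190:290,230:370],(392,280),interpolation=cv2.INTER_CUBIC)])
cv2.imwrite("pics/p5.png",x[:,:,::-1])
E
```

```text
23.75 [16.5  8.3 97.1  0.  74.7  5.5] [0.4877 0.2244 0.1319] [ 0.3  0.3 -2.6]
heading -164.7 tilt 0.12 yaw_y 11.0
[ 0.02161607 -0.07501052  0.01367054]
```

View pics/p5.png

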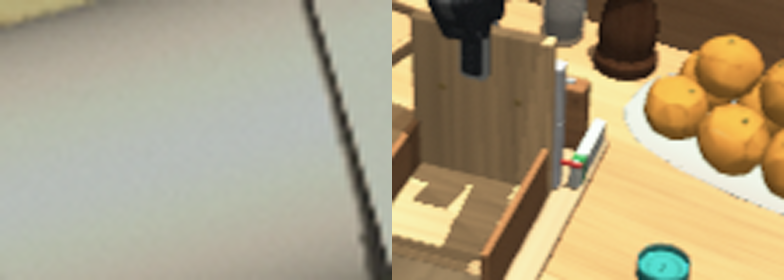

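The forces were board friction only. The pocket is now just clear of the board, so the horizontal force reads cleanly. I'll advance until it meets the fence.

Call:
jog_arm:
  rows:
    - [255, 0, 1, 0, 0, 0, 0]
    - [255, 0, 1, 0, 0, 0, 0]
    - [255, 0, 1, 0, 0, 0, 0]
    - [255, 0, 0, 0, 0, 0, 0]
    - [255, 0, 0, 0, 0, 0, 0]

```text
time: 24.22
ee_pos: [0.4906, 0.225, 0.1322]
eef_rot: [[-0.191, 0.982, -0.002], [0.982, 0.191, -0.0], [-0.0, -0.002, -1.0]]
contact_force: [0.0, -0.1, -2.9]
finger_gap: 0.128
gripper_force: 80.0
```

Call:
jog_arm:
  rows:
    - [255, 0, 1, 0, 0, 0, 0]
    - [255, 0, 1, 0, 0, 0, 0]
    - [255, 0, 1, 0, 0, 0, 0]
    - [255, 0, 0, 0, 0, 0, 0]
    - [255, 0, 0, 0, 0, 0, 0]

```text
time: 24.63
ee_pos: [0.4935, 0.2255, 0.1322]
eef_rot: [[-0.191, 0.982, -0.002], [0.982, 0.191, -0.0], [-0.0, -0.002, -1.0]]
contact_force: [-2.1, -0.9, -2.9]
finger_gap: 0.133
gripper_force: 79.9
```

Call:
jog_arm:
  rows:
    - [255, 0, 1, 0, 0, 0, 0]
    - [255, 0, 1, 0, 0, 0, 0]
    - [255, 0, 1, 0, 0, 0, 0]
    - [255, 0, 0, 0, 0, 0, 0]
    - [255, 0, 0, 0, 0, 0, 0]

```text
time: 25.05
ee_pos: [0.4964, 0.2261, 0.1322]
eef_rot: [[-0.191, 0.982, -0.002], [0.982, 0.191, -0.001], [-0.0, -0.002, -1.0]]
contact_force: [-3.6, -1.6, -3.0]
finger_gap: 0.131
gripper_force: 80.0
```

Call:
jog_arm:
  rows:
    - [255, 0, 1, 0, 0, 0, 0]
    - [255, 0, 1, 0, 0, 0, 0]
    - [255, 0, 1, 0, 0, 0, 0]
    - [255, 0, 1, 0, 0, 0, 0]
    - [255, 0, 1, 0, 0, 0, 0]
    - [255, 0, 1, 0, 0, 0, 0]
    - [255, 0, 0, 0, 0, 0, 0]
    - [255, 0, 0, 0, 0, 0, 0]
    - [255, 0, 0, 0, 0, 0, 0]
    - [255, 0, 0, 0, 0, 0, 0]

```text
time: 25.88
ee_pos: [0.5021, 0.2272, 0.1321]
eef_rot: [[-0.191, 0.982, -0.003], [0.982, 0.191, -0.001], [-0.0, -0.003, -1.0]]
contact_force: [-6.9, -2.4, -1.8]
finger_gap: 0.131
gripper_force: 80.3
```

```bash
python3 - <<'E'
from h import *
s,R=st();f=[]
for i in range(6): b=bot.capture("wrist");f.append(R.T@bot.observe()["contact_force"])
print(np.mean(f,0).round(2),np.std(f,0).round(2))
a=bot.capture("scene")
x=np.hstack([cv2.resize(a[190:290,230:370],(392,280),interpolation=cv2.INTER_CUBIC),cv2.resize(a[225:265,285:341],(392,280),interpolation=cv2.INTER_CUBIC)])
y=cv2.resize(b[:,:],(392,280));y2=cv2.resize(a[140:240,80:220],(392,280))
cv2.imwrite("pics/p6.png",np.vstack([x,np.hstack([y,y2])])[:,:,::-1])
E
```

```text
25.8833 [16.3 10.  95.1  0.  75.   5.3] [0.5021 0.2272 0.1321] [-6.9 -2.4 -1.8]
heading -165.3 tilt 0.15 yaw_y 10.99
[-0.86 -7.53  1.85] [0.45 0.3  0.38]
```

View pics/p6.png

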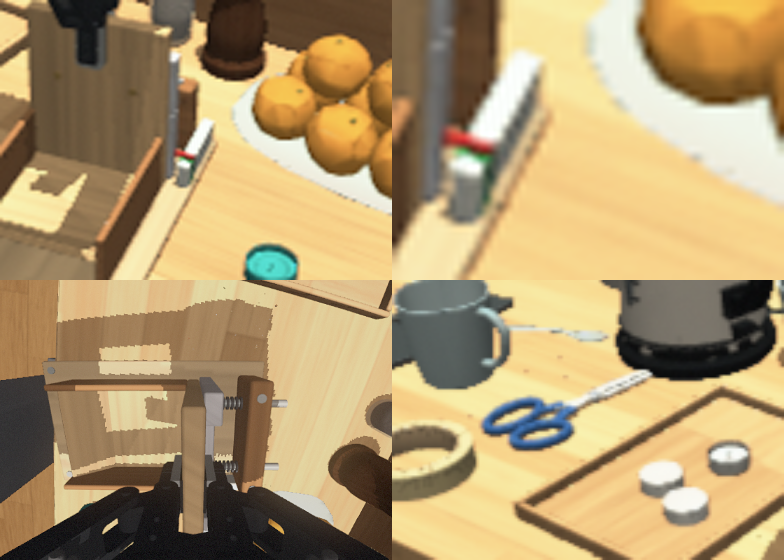

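The pointer sits in the green band, the force is 7.5 N, the panel is flush with the fence and the three candles lie in the tray. Handing in.

Call:
jog_arm:
  rows:
    - [255, 0, 0, 0, 0, 0, 0]
    - [255, 0, 0, 0, 0, 0, 0]
    - [255, 0, 0, 0, 0, 0, 0]
    - [255, 0, 0, 0, 0, 0, 0]

```text
time: 26.57
ee_pos: [0.5021, 0.2272, 0.1321]
eef_rot: [[-0.191, 0.982, -0.003], [0.982, 0.191, -0.001], [-0.0, -0.003, -1.0]]
contact_force: [-7.8, -2.2, -2.2]
finger_gap: 0.128
gripper_force: 80.3
```

```bash
python3 -c "
from h import *
st(); print(bot.job_done())"
```

```text
26.5667 [16.3 10.  95.1  0.  75.   5.3] [0.5021 0.2272 0.1321] [-7.8 -2.2 -2.2]
heading -166.0 tilt 0.15 yaw_y 10.99
the job is handed in; nothing more can be done
None
```

The job is handed in at 26.6 s with no verdict shown: the three tea lights lie in the tray, and the pocket is held upright, square and centred against the fence at about 7.5 N, with the pointer in the green band and its underside within about half a millimetre of the base board.

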